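# Index the burn-in magazine and load a repaired hand lamp

### The arm

A 7-joint arm with a two-finger parallel gripper is mounted at the origin on the work surface. World frame = base frame: x ahead of the robot, y to its left, z up, the work surface at z = 0. Lengths are in m, angles in rad, forces in N, time in s.
With the tool pointing down it reaches from about 0.4 to 0.85 m from the base axis. Payload 6.9 kg.
Tool frame: the origin (TCP) lies midway between the tips of the shut fingers; the grasp point (between the pads) lies 19 mm behind it; y points along the fingers, z is the direction in which the jaws open and shut, and the axes are right-handed (so a half turn about y gives the same grasp; the last joint's range is limited). The gripper opens to 85 mm and grips with 20 to 120 N. Pads are 22 mm wide; open, the fingers measure 114 mm over their backs; the gripper's body (76 mm by 85 mm) begins 54 mm behind the grasp point. The pads swing forward as they close: fully open they stand 13 mm farther back than shut.
Start: joints at [-1.117, 0.507, -0.238, 1.5, 0.126, 1.149, -0.155], TCP at [0.213, 0.588, 0.231] pointing down, gripper open.
Joint ranges: [-3.08, 3.08], [-0.24, 2.05], [-1.43, 1.35], [0, 2.5], [-1.52, 4.66], [0.17, 1.96], [-2.89, 2.89]. Speed limits (rad/s): [2.39, 2.39, 3.14, 3.14, 3.14, 3.14, 3.14].

### API

Orientations are given as a 3x3 rotation matrix whose columns are the frame's x, y, z axes.
In Python, from workcell import * gives the robot as it stands.
- The arm moves only by the tool drive_tool, never from a script. Its argument "deltas" is a list of rows, each an object with "offset": the shift along the tool's x, y, z in mm, a list of three; "rot": the turn, a rotation vector about the tool's x, y, z in rad, a list of three; "grip": the closure in counts, from 0 (fully open) to 255 (shut). In form: [{"offset": [x, y, z], "rot": [rx, ry, rz], "grip": grip}, ...]. A call has 1 to 12 rows; each row is the pose to reach, as a shift and turn from the pose commanded when the call began, along the tool's axes at that moment; what a row does not reach only later rows make up. A row lasts 1/12 s, in which the tool goes at most 41.7 mm and 7.16 degrees, less where a joint would pass 70% of its speed; a pose out of reach is approached as far as the arm can. A call with a gripper value outside its range is refused whole. The fingers move at their own pace and stop on an object; the grip force is fixed at half the most. Time passes only in rows, so rows that repeat a pose let the fingers close. It gives the time, the measured TCP pose, the force and the opening at its end, in the units of the state.
- get_state(): the state, without advancing time (a new reading comes with each control period).
- snapshot(name): name is "scene" or "top" or "wrist"; returns a dict with "img" (420x560x3 uint8, blue, green, red), "fovy" (degrees; the focal length in pixels is half the picture's height over the tangent of half this angle, whatever the lens; pixels are square), "cx", "cy" (the principal point, pixels), "rvec" (rotation vector, rad) and "tvec" (3), from world to camera coordinates, as OpenCV has them; the wrist camera has in their place "tool_from_camera" (4x4, takes a point from camera to tool coordinates, whose origin is the TCP and whose axes are the tool frame's). Camera axes: x right, y down, z forward; pixel columns grow to the right and rows downward; lengths in m; the calibration is good to about 2 mm. A picture is of the moment at which its call begins: read the wrist's pose just before it. There is no depth.
- close_job(): hands the job in, once; it reports no verdict.
The state is a dict: "time": time; "qpos": joint angles; "joint_vel": joint speeds; "joint_torque": joint torques, N m; "eef_pos": TCP position; "orientation": TCP orientation; "wrist_force": force on the tool from outside, world axes, zero at the start; "ft_torque": the same for the moment, N m; "opening": opening from 0.0 (shut) to 1.0 (fully open).
Only numpy, scipy, OpenCV 4.12 (cv2) and the standard library are available. Lean on these libraries where they do the work, as an engineer would, in place of code of your own. Each camera call takes 0.05 s, during which the arm holds its last target. There are 200 camera calls.

### The job

Turn the magazine's turret (it has a bar knob on top) until the third stall, counted anticlockwise seen from above from the stall the knob's pointer aims at, has clicked into place in the gap of the fence. Then set the repaired hand lamp gently through the gap into that stall, glass end first, lying flat, its nose fully home against the hub and its handle sticking out; the lamp waits in the open vice with its handle out of reach between the jaws, so lay it down on the way and take it again by the handle. Leave the multimeter, the screwdriver and the jar where they are.

Things in the scene. Friction and masses are not known exactly. Their poses are not given: they have to be found in the camera images.
- magazine: Fixed round magazine standing on the table: dark steel drum 272 mm across and 20 mm high, with a thin grey fence round its edge (outer radius 136 mm, top 65 mm above the table) that has a single gap about 70 mm wide. Origin: centre of the underside, on the turret's axis. The gap lies in the direction of its -x axis, which is to the robot's right, give or take 0.25 rad. Position and yaw vary.
- turret (a joint): Angle (rad) of the aluminium turret inside the fence about the vertical axis, growing anticlockwise seen from above. Eight click stops, 45 degrees (0.785) apart, at 0, +-0.785, +-1.571 and so on; it starts 2 to 4 clicks on the positive side of 0. At 0 the wanted stall (third anticlockwise from the pointer's stall) stands exactly in the gap. It springs into the nearest stop when let go; passing from stop to stop takes about 0.2 N m. It may be turned either way.
- knob (a point): Grip point of the black bar knob on the turret's axis, 90 mm above the table. The bar is 64 mm long, 18 mm thick and stands 42 mm tall (65 to 107 mm above the table) on the flat hub (radius 62 mm, top 65 mm above the table). This frame turns with the turret: the bar lies along its direction 45 degrees (x and y equal), and the pointer ridge (4 mm high) runs from that end of the bar towards the pointer's stall.
- pointer_tip (a point): Outer end of the pointer ridge on the hub's top, 62 mm from the axis: it aims along the middle of the pointer's stall.
- stall_stop (a point): Wanted stall, inner end: middle of the floor where it meets the hub, 62 mm from the axis, 25 mm above the table. All eight stalls are alike: radial troughs open at the top and outside, 40 mm wide inside, 63 mm long, walls 40 mm high above the floor, wall tops 65 mm above the table; the wedges between them are solid.
- stall_mouth (a point): Wanted stall, outer end: middle of the floor, 125 mm from the axis, 25 mm above the table.
- gate (a point): Middle of the gap in the fence, 132.5 mm from the axis, 25 mm above the table.
- vice: Fixed open machine vice: base plate 180 x 110 mm, 12 mm thick, with two jaws 56 mm long standing to 62 mm above the table, 34 mm apart. The lamp lies on the base plate with its handle between the jaws, too close for fingers to get in beside it; its body is clear of the jaws. Origin: underside, below the lamp's middle; +x is from the jaws towards the lamp's nose, the jaws lie between x = -69 and -13 mm. Position and yaw vary.
- lamp: Loose hand lamp, 130 mm long, about 0.2 kg, flat underneath. Origin: on the underside at mid length, where body and handle meet. +x is towards the nose, +z up. Body: x 0 to 65 mm, 30 mm wide, 34 mm high, grey with a glass end; handle: x -65 to 0 mm, 20 mm wide, 30 mm high, black. In the stall the whole body is between the walls, so there it can be held only by the handle.
- lamp_nose (a point): Middle of the lower edge of the lamp's glass end (x = 65 mm, on the underside).
- lamp_handle (a point): Middle of the handle, 36 mm behind the lamp's origin, 17 mm above its underside.
- multimeter: Bystander: loose grey multimeter 150 x 78 x 34 mm, lying flat. Origin: centre of the underside.
- screwdriver: Bystander: loose screwdriver with a black handle, lying on the table.
- jar: Bystander: loose glass jar, 64 mm across, 75 mm high. Origin: centre of the underside. (One more, unlisted and fixed: a black cable reel, 300 mm across and 115 mm high, left of the magazine, its centre at least 330 mm from the turret's axis.)
Mind the look-alikes: they are no part of the job. What is shaped like the lamp but orange or red is not meant.

How it is judged:
By the outcome, as a careful person would: the job done as asked, in the order asked, and still so for the second after the job is handed in, with the robot touching nothing.
It also fails if it takes over 67 s, if anything falls off the work surface, if the arm or the gripper's body presses on something with over 40 N, if the wrist force passes 120 N, or if a joint passes its speed limit or range.

## Working session

There is one attempt and no reset: what is moved stays moved. The work goes in short steps, Python scripts to look and compute and a tool call to move; the robot and the scene stay as the last step left them, time stands still between calls to the robot, and variables do not carry over. Pictures are saved under pics/ and viewed, about 8 in all and at most 12, crops included, and the job is handed in when it is done.

Besides the shell and the picture viewer there is one more tool, called after ">>>" as name([rows], argument=value, ...), one row to a line, values as JSON. drive_tool: Moves the arm, as the interface text tells. Its arguments: {"type":"object","properties":{"deltas":{"type":"array","items":{"type":"object","properties":{"offset":{"type":"array","items":{"type":"number"}},"rot":{"type":"array","items":{"type":"number"}},"grip":{"type":"number"}}}}},"required":["deltas"]}

```bash
mkdir -p pics; cat > h.py <<'E'
from workcell import *
import numpy as np, cv2, json
def cam(s):
    f=210/np.tan(np.radians(s["fovy"])/2)
    K=np.array([[f,0,s["cx"]],[0,f,s["cy"]],[0,0,1]])
    if "rvec" in s:
        R=cv2.Rodrigues(np.array(s["rvec"],float))[0]; t=np.array(s["tvec"],float).ravel()
        return K,R.T,-R.T@t
    st=s["st"]; T=np.array(s["tool_from_camera"]); Ro=np.array(st["orientation"]).reshape(3,3)
    return K,Ro@T[:3,:3],Ro@T[:3,3]+np.array(st["eef_pos"])
def take(name,fn=None):
    st=get_state(); s=snapshot(name); s["st"]=st
    if fn: cv2.imwrite("pics/"+fn,s["img"])
    np.save("pics/"+(fn or name)+".npy",s,allow_pickle=True)
    return s
def load(fn): return np.load("pics/"+fn+".npy",allow_pickle=True).item()
def px2w(s,uv,z):
    K,R,c=cam(s); d=R@np.linalg.inv(K)@np.array([uv[0],uv[1],1.]); return c+d*(z-c[2])/d[2]
def w2px(s,p):
    K,R,c=cam(s); q=K@R.T@(np.array(p)-c); return q[:2]/q[2]
def todelta(pos,yaw_vec=None):
    """offset mm in tool axes to reach world pos; st current"""
    st=get_state(); R=np.array(st["orientation"]).reshape(3,3)
    return 1000*R.T@(np.array(pos)-np.array(st["eef_pos"]))
E
python3 - <<'E'
from h import *
for n in("scene","top"):
    s=take(n,n+"1.png"); print(n,s["fovy"],cam(s)[2].round(3))
a=load("scene1.png")["img"];b=load("top1.png")["img"]
st=get_state();print({k:np.round(v,3).tolist() for k,v in st.items()})
E
```

```text
scene 51.2096650902035 [1.404 0.289 0.79 ]
top 42.679003863059634 [ 0.4   -0.168  1.616]
{'time': 0.1, 'qpos': [-1.118, 0.508, -0.238, 1.501, 0.126, 1.149, -0.155], 'joint_vel': [-0.001, -0.002, -0.0, -0.002, 0.0, 0.0, -0.0], 'joint_torque': [-0.004, -62.184, -2.194, -25.021, 0.013, 0.008, -0.0], 'eef_pos': [0.213, 0.587, 0.231], 'orientation': [[0.94, -0.001, 0.341], [-0.341, -0.002, 0.94], [0.0, -1.0, -0.002]], 'wrist_force': [0.425, 0.531, 0.071], 'ft_torque': [0.023, -0.021, 0.052], 'opening': 1.0}
```

View pics/top1.png

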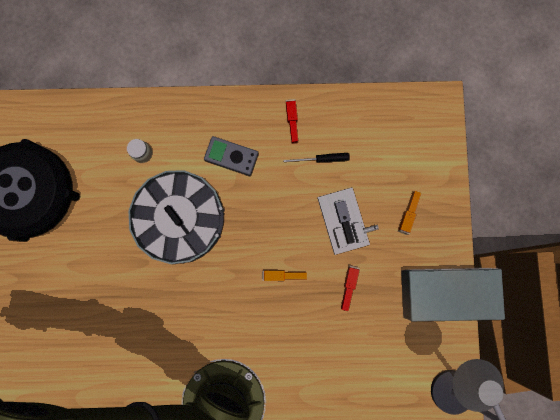

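View pics/scene1.png

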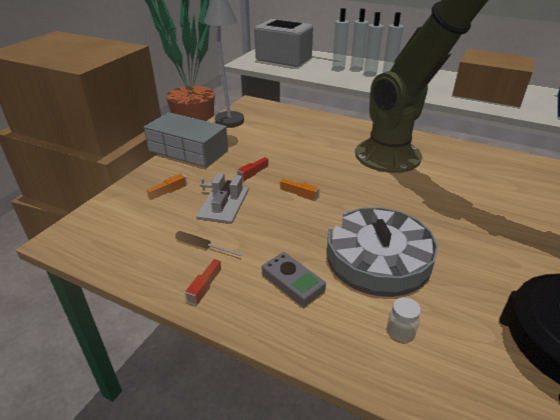

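The top view (up = +x, left = +y) shows the magazine at about (177,217), the vice with the grey lamp at about (345,220) with its nose up, the meter at (231,155), the jar at (139,150), the screwdriver at (316,158), and orange and red decoys. I'll enlarge the magazine and the vice.

```bash
python3 - <<'E'
from h import *
s=load("top1.png");im=s["img"]
a=cv2.resize(im[167:267,127:227],(400,400),interpolation=cv2.INTER_CUBIC)
b=cv2.resize(im[180:260,310:390],(400,400),interpolation=cv2.INTER_CUBIC)
c=np.hstack([a,b])
cv2.imwrite("pics/crop1.png",c)
print(px2w(s,(177,217),.065),px2w(s,(345,220),.03))
E
```

```text
[0.53407842 0.1261664  0.065     ] [ 0.5184371 -0.3639211  0.03     ]
```

View pics/crop1.png

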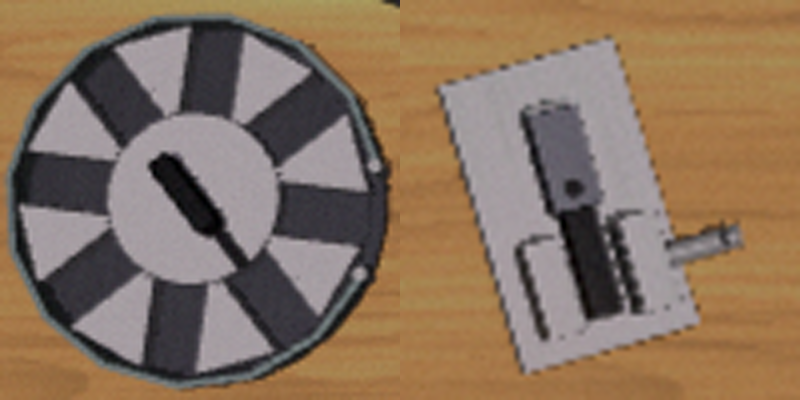

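```bash
python3 - <<'E'
from h import *
s=load("top1.png")
m=lambda u,v,z:px2w(s,(127+u/4,167+v/4),z)
l=lambda u,v,z:px2w(s,(310+(u-400)/5,180+v/5),z)
ang=lambda d:np.degrees(np.arctan2(d[1],d[0])).round(1)
c=m(195,198,.065)
# knob ends top
k=(m(158,162,.107)+m(215,232,.107))/2
print("hub",c,"knob",k,"ptr",ang(m(246,264,.067)-c),np.linalg.norm(m(246,264,.067)-c))
print("knobbar",ang(m(158,162,.107)-m(215,232,.107)))
g1,g2=m(375,163,.065),m(361,273,.065);print("gap",np.linalg.norm(g1-g2),ang((g1+g2)/2-c),np.linalg.norm(g1-c),np.linalg.norm(g2-c))
n,h=l(553,107,.046),l(603,317,.042);print("lamp",n,h,np.linalg.norm(n-h),ang(n-h),(n+h)/2)
p=[l(440,88,.012),l(612,38,.012),l(697,325,.012),l(525,373,.012)]
print("plate",np.mean(p,0),ang(p[0]-p[3]),ang(p[1]-p[2]),np.linalg.norm(p[0]-p[3]),np.linalg.norm(p[0]-p[1]))
t=np.array([c[0],c[1],.20]);print(todelta(t))
E
```

```text
hub [0.53560245 0.1297962  0.065     ] knob [0.5328129  0.12777805 0.107     ] ptr -142.5 0.061310476832570404
knobbar 38.8
gap 0.0801743150976598 -97.7 0.13260018513978547 0.13264275616992433
lamp [ 0.57218168 -0.3509358   0.046     ] [ 0.44890702 -0.37637362  0.042     ] 0.12593540186719626 11.7 [ 0.51054435 -0.36365471  0.044     ]
plate [ 0.51684026 -0.36204474  0.012     ] 14.9 14.3 0.1770166594671255 0.10801463777238252
[ 459.22984549   31.04408386 -319.92128603]
```

>>> drive_tool([
  {"offset": [459, 31, -320], "rot": [0, -1.01, 0], "grip": 0},
  {"offset": [459, 31, -320], "rot": [0, -1.01, 0], "grip": 0},
  {"offset": [459, 31, -320], "rot": [0, -1.01, 0], "grip": 0},
  {"offset": [459, 31, -320], "rot": [0, -1.01, 0], "grip": 0},
  {"offset": [459, 31, -320], "rot": [0, -1.01, 0], "grip": 0},
  {"offset": [459, 31, -320], "rot": [0, -1.01, 0], "grip": 0},
  {"offset": [459, 31, -320], "rot": [0, -1.01, 0], "grip": 0},
  {"offset": [459, 31, -320], "rot": [0, -1.01, 0], "grip": 0},
  {"offset": [459, 31, -320], "rot": [0, -1.01, 0], "grip": 0},
  {"offset": [459, 31, -320], "rot": [0, -1.01, 0], "grip": 0},
  {"offset": [459, 31, -320], "rot": [0, -1.01, 0], "grip": 0},
  {"offset": [459, 31, -320], "rot": [0, -1.01, 0], "grip": 0},
])

```text
time: 1.1
eef_pos: [0.4975, 0.1832, 0.2037]
orientation: [[0.789, -0.0, -0.615], [0.615, -0.0, 0.789], [-0.0, -1.0, 0.0]]
wrist_force: [0.8, 0.5, 0.6]
opening: 1.002
```

>>> drive_tool([
  {"offset": [-4, 2, -60], "rot": [0, 0, 0], "grip": 0},
  {"offset": [-4, 2, -60], "rot": [0, 0, 0], "grip": 0},
  {"offset": [-4, 2, -60], "rot": [0, 0, 0], "grip": 0},
  {"offset": [-4, 2, -60], "rot": [0, 0, 0], "grip": 0},
])

```text
time: 1.43
eef_pos: [0.5307, 0.1342, 0.2014]
orientation: [[0.79, -0.001, -0.612], [0.612, -0.0, 0.79], [-0.001, -1.0, 0.001]]
wrist_force: [-0.6, 0.3, 0.3]
opening: 0.997
```

```bash
python3 - <<'E'
from h import *
s=take("wrist","w1.png");print(s["st"]["eef_pos"],s["st"]["qpos"])
cv2.imwrite("pics/w1b.png",cv2.resize(s["img"],(784,588)))
E
```

```text
[0.53072764 0.13418797 0.20138262] [-0.02118672  0.42902763 -0.39859099  1.74961542  0.19236626  1.00270316
  1.7384422 ]
```

View pics/w1b.png

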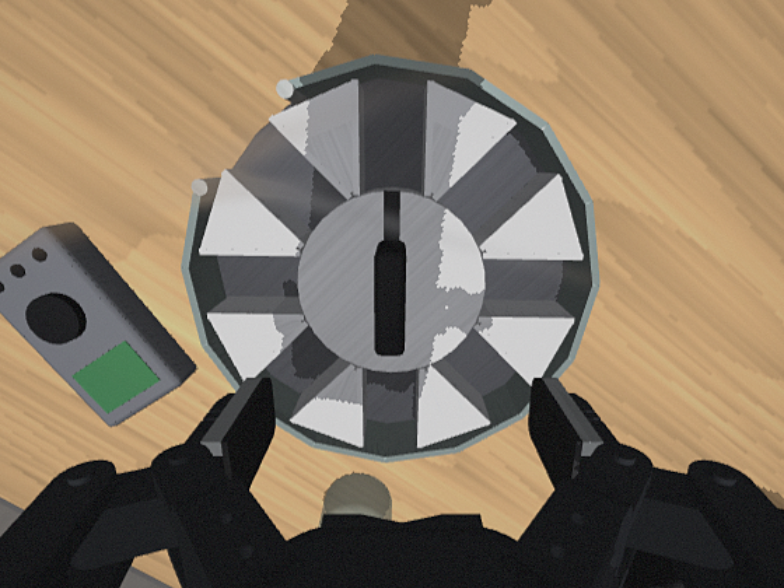

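The wrist view shows the bar knob vertical in the picture and aligned with the tool. The hub centre is at about (391,281) enlarged, the pointer tip at (392,191), and the gap posts at (285,89) and (199,187). The pointer's stall is one stop clockwise of the gap, so the wanted stall is two stops anticlockwise of it, and I'll turn −90°.

```bash
python3 - <<'E'
from h import *
s=load("w1.png")
m=lambda u,v,z:px2w(s,(u/1.4,v/1.4),z)
ang=lambda d:np.degrees(np.arctan2(d[1],d[0])).round(1)
c=m(391.5,281,.065);print("hub",c,np.linalg.norm(m(298,281,.065)-m(485,281,.065)))
print("ptr",ang(m(392,192,.068)-c),np.linalg.norm(m(392,192,.068)-c))
k=(m(390,241,.107)+m(390,355,.107))/2;print("knob",k,ang(m(390,355,.107)-m(390,241,.107)))
a,b=m(285,89,.065),m(199,187,.065);print(a,b,ang((a+b)/2-c),np.linalg.norm((a+b)/2-c),np.linalg.norm(a-b))
print(todelta([c[0],c[1],.075]))
E
```

```text
hub [0.53381794 0.12798136 0.065     ] 0.12290707811674943
ptr -142.9 0.05724663734523196
knob [0.53383443 0.12798847 0.107     ] 37.4
[0.48028755 0.00929241 0.065     ] [ 0.55896174 -0.00220789  0.065     ] -96.5 0.1252459187729989 0.07951028298190677
[ -1.74908774 126.63463535  -8.60428693]
```

>>> drive_tool([
  {"offset": [-2, 30, -8], "rot": [0, 0, 0], "grip": 0},
  {"offset": [-2, 70, -8], "rot": [0, 0, 0], "grip": 0},
  {"offset": [-2, 105, -8], "rot": [0, 0, 0], "grip": 0},
  {"offset": [-2, 127, -8], "rot": [0, 0, 0], "grip": 0},
  {"offset": [-2, 127, -8], "rot": [0, 0, 0], "grip": 0},
  {"offset": [-2, 127, -8], "rot": [0, 0, 0], "grip": 255},
  {"offset": [-2, 127, -8], "rot": [0, 0, 0], "grip": 255},
  {"offset": [-2, 127, -8], "rot": [0, 0, 0], "grip": 255},
  {"offset": [-2, 127, -8], "rot": [0, 0, 0], "grip": 255},
  {"offset": [-2, 127, -8], "rot": [0, 0, 0], "grip": 255},
  {"offset": [-2, 127, -8], "rot": [0, 0, 0], "grip": 255},
  {"offset": [-2, 127, -8], "rot": [0, 0, 0], "grip": 255},
])

```text
time: 2.48
eef_pos: [0.5343, 0.1282, 0.0763]
orientation: [[0.789, 0.002, -0.614], [0.614, 0.001, 0.789], [0.002, -1.0, -0.001]]
wrist_force: [-1.5, -0.1, 7.5]
opening: 0.201
```

>>> drive_tool([
  {"offset": [0, 0, 0], "rot": [0, 0.1, 0], "grip": 255},
  {"offset": [0, 0, 0], "rot": [0, 0.2, 0], "grip": 255},
  {"offset": [0, 0, 0], "rot": [0, 0.3, 0], "grip": 255},
  {"offset": [0, 0, 0], "rot": [0, 0.4, 0], "grip": 255},
  {"offset": [0, 0, 0], "rot": [0, 0.5, 0], "grip": 255},
  {"offset": [0, 0, 0], "rot": [0, 0.6, 0], "grip": 255},
  {"offset": [0, 0, 0], "rot": [0, 0.7, 0], "grip": 255},
  {"offset": [0, 0, 0], "rot": [0, 0.8, 0], "grip": 255},
  {"offset": [0, 0, 0], "rot": [0, 0.9, 0], "grip": 255},
  {"offset": [0, 0, 0], "rot": [0, 1.0, 0], "grip": 255},
  {"offset": [0, 0, 0], "rot": [0, 1.1, 0], "grip": 255},
  {"offset": [0, 0, 0], "rot": [0, 1.2, 0], "grip": 255},
])

```text
time: 3.48
eef_pos: [0.5341, 0.1322, 0.0763]
orientation: [[0.858, 0.002, 0.513], [-0.513, 0.005, 0.858], [-0.001, -1.0, 0.005]]
wrist_force: [-1.5, 10.2, 6.4]
opening: 0.201
```

>>> drive_tool([
  {"offset": [0, 0, 0], "rot": [0, 0.1, 0], "grip": 255},
  {"offset": [0, 0, 0], "rot": [0, 0.2, 0], "grip": 255},
  {"offset": [0, 0, 0], "rot": [0, 0.3, 0], "grip": 255},
  {"offset": [0, 0, 0], "rot": [0, 0.37, 0], "grip": 255},
  {"offset": [0, 0, 0], "rot": [0, 0.37, 0], "grip": 255},
  {"offset": [0, 0, 0], "rot": [0, 0.37, 0], "grip": 255},
])

```text
time: 3.98
eef_pos: [0.535, 0.1331, 0.0763]
orientation: [[0.618, 0.003, 0.786], [-0.786, 0.006, 0.618], [-0.002, -1.0, 0.006]]
wrist_force: [-0.0, 12.2, 3.2]
opening: 0.2
```

>>> drive_tool([
  {"offset": [0, 0, 0], "rot": [0, 0, 0], "grip": 0},
  {"offset": [0, 0, 0], "rot": [0, 0, 0], "grip": 0},
  {"offset": [0, 0, 0], "rot": [0, 0, 0], "grip": 0},
  {"offset": [0, 0, 0], "rot": [0, 0, 0], "grip": 0},
  {"offset": [0, 0, 0], "rot": [0, 0, 0], "grip": 0},
  {"offset": [0, 0, 0], "rot": [0, 0, 0], "grip": 0},
  {"offset": [0, -40, 0], "rot": [0, 0, 0], "grip": 0},
  {"offset": [0, -80, 0], "rot": [0, 0, 0], "grip": 0},
  {"offset": [0, -120, 0], "rot": [0, 0, 0], "grip": 0},
  {"offset": [0, -125, 0], "rot": [0, 0, 0], "grip": 0},
  {"offset": [0, -125, 0], "rot": [0, 0, 0], "grip": 0},
])

```text
time: 4.9
eef_pos: [0.5355, 0.1281, 0.203]
orientation: [[0.615, 0.006, 0.788], [-0.788, 0.002, 0.615], [0.002, -1.0, 0.006]]
wrist_force: [-0.0, 0.4, -0.7]
opening: 1.0
```

```bash
python3 - <<'E'
from h import *
s=take("wrist","w2.png");print(s["st"]["eef_pos"],s["st"]["qpos"],s["st"]["wrist_force"])
cv2.imwrite("pics/w2b.png",cv2.resize(s["img"],(784,588)))
E
```

```text
[0.53553794 0.12805241 0.20295808] [-0.3805803   0.41374143  0.1483624   1.75078707 -0.07200893  0.97620311
  0.45801226] [-0.0438242   0.4226203  -0.72904382]
```

View pics/w2b.png

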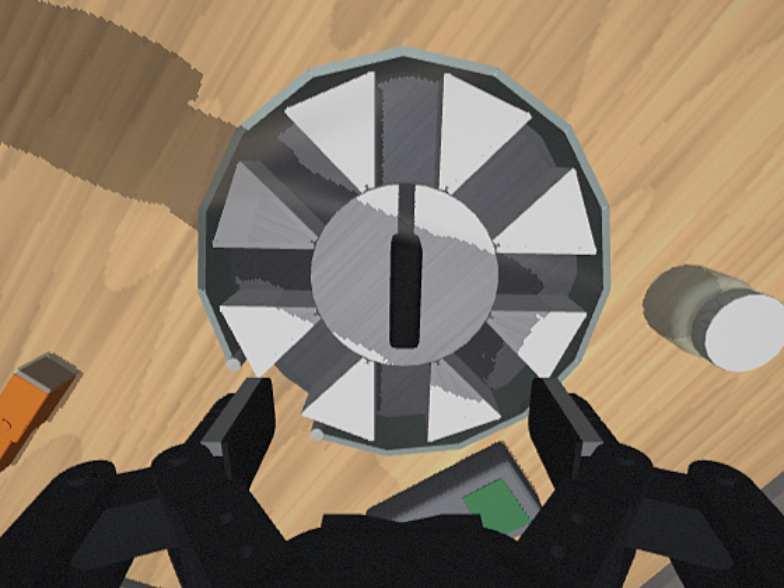

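The pointer now points straight up in the picture and the gap (posts at (234,364) and (317,434)) is 135° anticlockwise of it, so the third stall stands in the gap. Next is the lamp.

```bash
python3 - <<'E'
from h import *
s=load("w2.png")
m=lambda u,v,z:px2w(s,(u/1.4,v/1.4),z)
ang=lambda d:np.degrees(np.arctan2(d[1],d[0])).round(1)
c=m(404.5,275,.065);print("hub",c)
p=ang(m(406.5,184,.067)-c);k=(m(404.5,234,.107)+m(404.5,348,.107))/2
print("ptr",p,"stall dir",p+135,"bar",ang(m(405.5,234,.107)-m(404,348,.107))+135,"knob",k)
# wall edges of the pointer's stall: left (376,72)-(376,185), right (443,74)-(441,188)
print("walls",ang(m(376,72,.065)-m(376,185,.065))+135,ang(m(443,74,.065)-m(441,188,.065))+135)
a,b=m(234,364,.065),m(317,434,.065);print(ang((a+b)/2-c),np.linalg.norm(a-b))
# view pose over vice: lamp centre
L=np.array([.513,-.363]);print(todelta([L[0]+.02,L[1]+.0,.20]))
E
```

```text
hub [0.53544292 0.1327963  0.065     ]
ptr 127.0 stall dir 262.0 bar 262.4 knob [0.53496274 0.13258269 0.107     ]
walls 262.0 263.5
-96.7 0.07924111841585466
[ 386.23890419    0.40643752 -303.03595505]
```

>>> drive_tool([
  {"offset": [372, 0, -313], "rot": [0, 1.97, 0], "grip": 0},
  {"offset": [372, 0, -313], "rot": [0, 1.97, 0], "grip": 0},
  {"offset": [372, 0, -313], "rot": [0, 1.97, 0], "grip": 0},
  {"offset": [372, 0, -313], "rot": [0, 1.97, 0], "grip": 0},
  {"offset": [372, 0, -313], "rot": [0, 1.97, 0], "grip": 0},
  {"offset": [372, 0, -313], "rot": [0, 1.97, 0], "grip": 0},
  {"offset": [372, 0, -313], "rot": [0, 1.97, 0], "grip": 0},
  {"offset": [372, 0, -313], "rot": [0, 1.97, 0], "grip": 0},
  {"offset": [372, 0, -313], "rot": [0, 1.97, 0], "grip": 0},
  {"offset": [372, 0, -313], "rot": [0, 1.97, 0], "grip": 0},
  {"offset": [372, 0, -313], "rot": [0, 1.97, 0], "grip": 0},
  {"offset": [372, 0, -313], "rot": [0, 1.97, 0], "grip": 0},
])

```text
time: 5.95
eef_pos: [0.5137, -0.362, 0.1977]
orientation: [[-0.749, -0.004, 0.662], [-0.662, -0.001, -0.749], [0.003, -1.0, -0.002]]
wrist_force: [1.0, -0.0, -0.2]
opening: 1.002
```

>>> drive_tool([
  {"offset": [0, 0, 0], "rot": [0, 0.45, 0], "grip": 0},
  {"offset": [0, 0, 0], "rot": [0, 0.45, 0], "grip": 0},
  {"offset": [0, 0, 0], "rot": [0, 0.45, 0], "grip": 0},
  {"offset": [0, 0, 0], "rot": [0, 0.45, 0], "grip": 0},
  {"offset": [0, 0, 0], "rot": [0, 0.45, 0], "grip": 0},
])

```text
time: 6.37
eef_pos: [0.5153, -0.3573, 0.1974]
orientation: [[-0.961, -0.004, 0.276], [-0.276, 0.001, -0.961], [0.003, -1.0, -0.002]]
wrist_force: [-0.4, 0.7, 0.7]
opening: 1.001
```

```bash
python3 - <<'E'
from h import *
s=take("wrist","w3.png");print(s["st"]["eef_pos"],s["st"]["qpos"])
R=s["st"]["orientation"];print(np.degrees(np.arctan2(R[1][0],R[0][0])))
cv2.imwrite("pics/w3b.png",cv2.resize(s["img"],(784,588)))
E
```

```text
[ 0.51527241 -0.35732001  0.19735341] [ 0.16645525  0.62445523  0.70436164  1.5487426  -0.42938584  1.13244684
 -0.32744473]
-163.96785152476377
```

View pics/w3b.png

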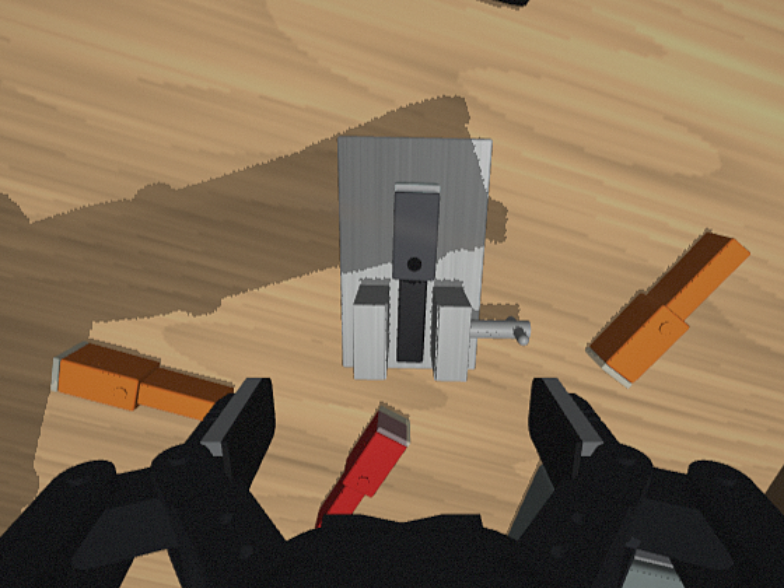

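The lamp lies upright in the picture: glass nose at about (416,190), body/handle joint at (414,279), handle end at (410,361), with the jaws on both sides of the handle.

```bash
python3 - <<'E'
from h import *
s=load("w3.png")
m=lambda u,v,z:px2w(s,(u/1.4,v/1.4),z)
ang=lambda d:np.degrees(np.arctan2(d[1],d[0])).round(1)
n=m(417.5,192,.046);j=m(414,279,.046);h=m(410,361,.042)
print("nose",n,"joint",j,"end",h)
print(np.linalg.norm(n-j),np.linalg.norm(j[:2]-h[:2]),ang(n-j),ang(n-h),"width",np.linalg.norm(m(394,200,.046)-m(441,200,.046)))
pl=[m(338,138,.012),m(492,139,.012)];pr=[m(342,367,.012),m(475,370,.012)]
print("plate",ang(pl[0]-pr[0]),(pl[0]+pl[1])/2)
g=j+(n-j)/np.linalg.norm(n-j)*.036;print("grasp",g,todelta([g[0],g[1],.10]))
E
```

```text
nose [ 0.57264576 -0.35214935  0.046     ] joint [ 0.51581088 -0.3667091   0.046     ] end [ 0.45338896 -0.38230884  0.042     ]
0.05867017758048216 0.06434165003347453 14.4 14.2 width 0.030775743268704383
plate 14.7 [ 0.60519821 -0.34169249  0.012     ]
grasp [ 0.55068474 -0.35777524  0.046     ] [-34.09724075  97.58785007  10.53189044]
```

>>> drive_tool([
  {"offset": [-34, 35, 10], "rot": [0, 0.028, 0], "grip": 0},
  {"offset": [-34, 70, 10], "rot": [0, 0.028, 0], "grip": 0},
  {"offset": [-34, 105, 10], "rot": [0, 0.028, 0], "grip": 0},
  {"offset": [-34, 130, 10], "rot": [0, 0.028, 0], "grip": 0},
  {"offset": [-34, 130, 10], "rot": [0, 0.028, 0], "grip": 0},
])

```text
time: 6.83
eef_pos: [0.5486, -0.3549, 0.0631]
orientation: [[-0.967, -0.009, 0.256], [-0.256, 0.006, -0.967], [0.007, -1.0, -0.008]]
wrist_force: [-1.1, 0.5, -0.1]
opening: 1.001
```

```bash
python3 - <<'E'
from h import *
print(get_state()["eef_pos"],todelta([.5507,-.3578,.017]))
E
```

```text
[ 0.54862312 -0.3548576   0.06314496] [-1.58847465 46.10504671  3.75902732]
```

>>> drive_tool([
  {"offset": [-1, 25, 3], "rot": [0, 0, 0], "grip": 0},
  {"offset": [-1, 44, 3], "rot": [0, 0, 0], "grip": 0},
  {"offset": [-1, 46, 3], "rot": [0, 0, 0], "grip": 0},
  {"offset": [-1, 46, 3], "rot": [0, 0, 0], "grip": 100},
  {"offset": [-1, 46, 3], "rot": [0, 0, 0], "grip": 130},
  {"offset": [-1, 46, 3], "rot": [0, 0, 0], "grip": 150},
  {"offset": [-1, 46, 3], "rot": [0, 0, 0], "grip": 255},
  {"offset": [-1, 46, 3], "rot": [0, 0, 0], "grip": 255},
  {"offset": [-1, 46, 3], "rot": [0, 0, 0], "grip": 255},
  {"offset": [-1, 46, 3], "rot": [0, 0, 0], "grip": 255},
])

```text
time: 7.67
eef_pos: [0.5541, -0.3608, 0.0258]
orientation: [[-0.967, 0.002, 0.253], [-0.253, -0.001, -0.967], [-0.002, -1.0, 0.001]]
wrist_force: [-1.0, 0.6, 6.9]
opening: 0.341
```

>>> drive_tool([
  {"offset": [0, -10, 0], "rot": [0, 0, 0], "grip": 255},
  {"offset": [0, -25, 0], "rot": [0, 0, 0], "grip": 255},
  {"offset": [0, -50, 0], "rot": [0, 0, 0], "grip": 255},
  {"offset": [0, -80, 0], "rot": [0, 0, 0], "grip": 255},
  {"offset": [0, -110, 0], "rot": [0, 0, 0], "grip": 255},
  {"offset": [0, -110, 0], "rot": [0, 0, 0], "grip": 255},
  {"offset": [0, -110, 0], "rot": [0, 0, 0], "grip": 255},
])

```text
time: 8.25
eef_pos: [0.5539, -0.3615, 0.1367]
orientation: [[-0.967, 0.003, 0.253], [-0.253, -0.002, -0.967], [-0.003, -1.0, 0.003]]
wrist_force: [-0.2, -1.0, -2.6]
opening: 0.337
```

```bash
python3 - <<'E'
from h import *
s=take("wrist","w4.png");st=s["st"];print(st["eef_pos"],st["qpos"].round(3),st["opening"],st["wrist_force"],st["ft_torque"])
cv2.imwrite("pics/w4b.png",cv2.resize(s["img"],(784,588)))
u=np.array([np.cos(np.radians(262.5)),np.sin(np.radians(262.5))]);c=np.array([.5347,.1312])
o=c+.27*u;g=o-u*.036;print(o,g,todelta([g[0],g[1],.13]))
E
```

```text
[ 0.5539366  -0.3614881   0.13666344] [ 0.178  0.725  0.669  1.534 -0.494  1.052 -0.343] 0.3366458991595121 [-0.17402735 -1.00599583 -2.60479702] [-0.01310598 -0.04250204  0.00359677]
[ 0.49945793 -0.13649011] [ 0.50415687 -0.1007981 ] [ -18.12382651    4.68974246 -263.66353878]
```

View pics/w4b.png

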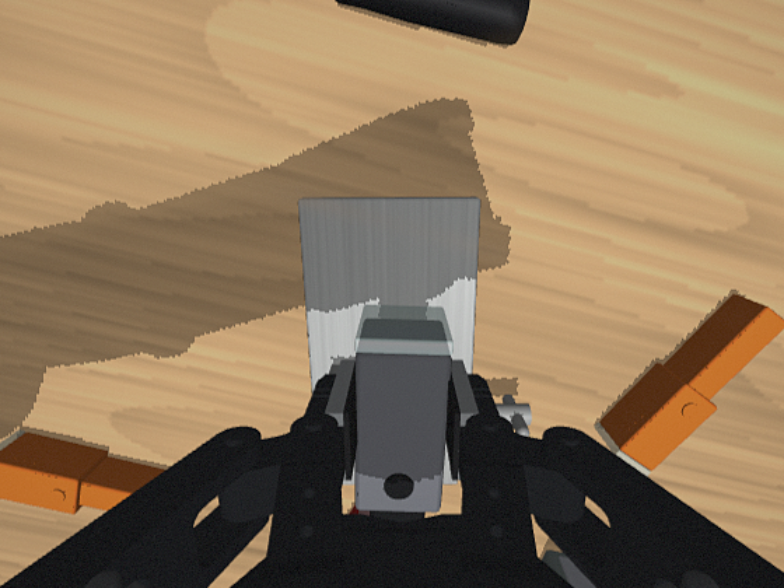

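The lamp is held level by its body, with the glass at the top of the picture (nose bottom edge about row 308) and the joint at about (398,512).

```bash
python3 - <<'E'
from h import *
s=load("w4.png");st=s["st"];R=np.array(st["orientation"])
m=lambda u,v,z:px2w(s,(u/1.4,v/1.4),z)
for q,z in((( 398,512),.157),((404,352),.157),((403,320),.157),((404,307),.123)):
    w=m(*q,z);print(q,w.round(4),(1000*R.T@(w-st["eef_pos"])).round(1))
# joint on table view estimate: (0.5158,-0.3667)
print(1000*R.T@(np.array([.5158,-.3667,.0258])-np.array([.5541,-.3608,.0258])))
E
```

```text
(398, 512) [ 0.5165 -0.3708  0.157 ] [ 38.6 -20.4  -0.4]
(404, 352) [ 0.5749 -0.3575  0.157 ] [-21.3 -20.3   1.5]
(403, 320) [ 0.5848 -0.3546  0.157 ] [-31.6 -20.2   1.2]
(404, 307) [ 0.5779 -0.357   0.123 ] [-24.3  13.7   1.7]
[38.5463747  -0.11887272 -3.9828215 ]
```

>>> drive_tool([
  {"offset": [-18, 0, -260], "rot": [0, -1.183, 0], "grip": 255},
  {"offset": [-18, 0, -260], "rot": [0, -1.183, 0], "grip": 255},
  {"offset": [-18, 0, -260], "rot": [0, -1.183, 0], "grip": 255},
  {"offset": [-18, 0, -260], "rot": [0, -1.183, 0], "grip": 255},
  {"offset": [-18, 0, -260], "rot": [0, -1.183, 0], "grip": 255},
  {"offset": [-18, 0, -260], "rot": [0, -1.183, 0], "grip": 255},
  {"offset": [-18, 0, -260], "rot": [0, -1.183, 0], "grip": 255},
  {"offset": [-18, 0, -260], "rot": [0, -1.183, 0], "grip": 255},
  {"offset": [-18, 0, -260], "rot": [0, -1.183, 0], "grip": 255},
  {"offset": [-18, 0, -260], "rot": [0, -1.183, 0], "grip": 255},
  {"offset": [-18, 0, -260], "rot": [0, -1.183, 0], "grip": 255},
  {"offset": [-18, 0, -260], "rot": [0, -1.183, 0], "grip": 255},
])

```text
time: 9.3
eef_pos: [0.5041, -0.1043, 0.1332]
orientation: [[-0.134, -0.002, 0.991], [-0.991, 0.0, -0.134], [-0.0, -1.0, -0.002]]
wrist_force: [0.4, -0.6, -2.4]
opening: 0.341
```

```bash
python3 - <<'E'
from h import *
st=get_state();R=np.array(st["orientation"]);print(st["eef_pos"],np.degrees(np.arctan2(R[1,0],R[0,0])),st["opening"],R.round(3).tolist())
E
```

```text
[ 0.50414425 -0.10433644  0.13321252] -97.69748141573632 0.34099381050734723 [[-0.134, -0.002, 0.991], [-0.991, 0.0, -0.134], [-0.0, -1.0, -0.002]]
```

>>> drive_tool([
  {"offset": [0, 35, 0], "rot": [0, 0, 0], "grip": 255},
  {"offset": [0, 70, 0], "rot": [0, 0, 0], "grip": 255},
  {"offset": [0, 95, 0], "rot": [0, 0, 0], "grip": 255},
  {"offset": [0, 108, 0], "rot": [0, 0, 0], "grip": 255},
  {"offset": [0, 113, 0], "rot": [0, 0, 0], "grip": 255},
  {"offset": [0, 116, 0], "rot": [0, 0, 0], "grip": 255},
  {"offset": [0, 116, 0], "rot": [0, 0, 0], "grip": 255},
  {"offset": [0, 116, 0], "rot": [0, 0, 0], "grip": 255},
])

```text
time: 9.97
eef_pos: [0.5055, -0.1047, 0.0187]
orientation: [[-0.132, 0.001, 0.991], [-0.991, -0.0, -0.132], [0.0, -1.0, 0.001]]
wrist_force: [-0.2, -0.6, -2.0]
opening: 0.336
```

>>> drive_tool([
  {"offset": [0, 1.5, 0], "rot": [0, 0, 0], "grip": 255},
  {"offset": [0, 3, 0], "rot": [0, 0, 0], "grip": 255},
  {"offset": [0, 4, 0], "rot": [0, 0, 0], "grip": 255},
  {"offset": [0, 4.5, 0], "rot": [0, 0, 0], "grip": 255},
  {"offset": [0, 4.5, 0], "rot": [0, 0, 0], "grip": 255},
])

```text
time: 10.38
eef_pos: [0.5051, -0.1045, 0.0137]
orientation: [[-0.132, 0.0, 0.991], [-0.991, 0.0, -0.132], [-0.0, -1.0, 0.0]]
wrist_force: [0.7, 0.4, -1.0]
opening: 0.337
```

>>> drive_tool([
  {"offset": [0, 0, 0], "rot": [0, 0, 0], "grip": 100},
  {"offset": [0, 0, 0], "rot": [0, 0, 0], "grip": 50},
  {"offset": [0, 0, 0], "rot": [0, 0, 0], "grip": 0},
  {"offset": [0, 0, 0], "rot": [0, 0, 0], "grip": 0},
  {"offset": [0, 0, 0], "rot": [0, 0, 0], "grip": 0},
  {"offset": [0, -40, 0], "rot": [0, 0, 0], "grip": 0},
  {"offset": [35, -80, 0], "rot": [0, 0, 0], "grip": 0},
  {"offset": [75, -90, 0], "rot": [0, 0, 0], "grip": 0},
  {"offset": [75, -90, 0], "rot": [0, 0, 0], "grip": 0},
  {"offset": [75, -90, 0], "rot": [0, 0, 0], "grip": 0},
])

```text
time: 11.22
eef_pos: [0.495, -0.1834, 0.1054]
orientation: [[-0.137, 0.003, 0.991], [-0.991, -0.003, -0.137], [0.003, -1.0, 0.004]]
wrist_force: [0.2, 0.2, -0.4]
opening: 0.999
```

```bash
python3 - <<'E'
from h import *
s=take("wrist","w5.png");st=s["st"];print(st["eef_pos"],st["qpos"].round(3),st["wrist_force"])
R=np.array(st["orientation"]);print(np.degrees(np.arctan2(R[1,0],R[0,0])))
cv2.imwrite("pics/w5b.png",cv2.resize(s["img"],(784,588)))
E
```

```text
[ 0.49503518 -0.18339695  0.10543006] [ 0.068  0.521  0.357  1.932 -0.262  0.729  0.44 ] [ 0.17457487  0.24090896 -0.36910113]
-97.88702993815282
```

View pics/w5b.png

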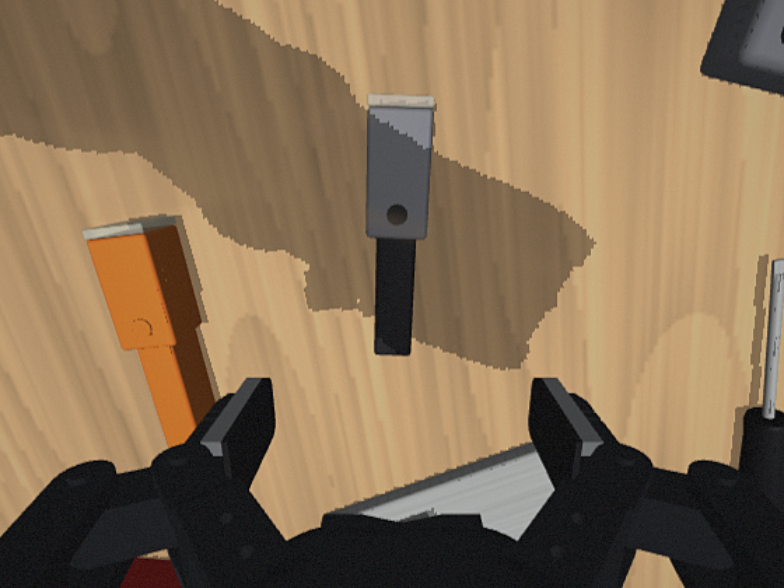

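The lamp lies flat at (397,238) with its glass away from the handle, which ends at (392,354). An orange decoy stands to the left, with its handle near (190,400), so I'll check clearance to the open finger.

```bash
python3 - <<'E'
from h import *
s=load("w5.png");st=s["st"];R=np.array(st["orientation"])
m=lambda u,v,z:px2w(s,(u/1.4,v/1.4),z)
ang=lambda d:np.degrees(np.arctan2(d[1],d[0])).round(1)
n=m(401,106,.034);j=m(397,238,.034);h=m(392.5,354,.030)
print("nose",n,"joint",j,"end",h,ang(n-h),ang(n-j),np.linalg.norm(n-j),np.linalg.norm(h-j))
d=(j-h);d[2]=0;d/=np.linalg.norm(d);g=j-d*.038;print("grasp",g)
T=lambda w:(1000*R.T@(np.array(w)-[g[0],g[1],w[2]])).round(1)
for q,z in(((175,345),.03),((200,440),.03),((175,226),.034),((200,325),0)): print(q,m(*q,z).round(3),T(m(*q,z)))
print(todelta([g[0],g[1],.03]))
E
```

```text
nose [ 0.5091368  -0.08524385  0.034     ] joint [ 0.49908989 -0.14389022  0.034     ] end [ 0.48777067 -0.20678443  0.03      ] 80.0 80.3 0.05950072706223287 0.06402973635624541
grasp [ 0.49235908 -0.18128936  0.034     ]
(175, 345) [ 0.373 -0.185  0.03 ] [  20.6   -0.4 -117.8]
(200, 440) [ 0.37  -0.245  0.03 ] [  80.2   -0.2 -112.6]
(175, 226) [ 0.393 -0.123  0.034] [ -43.8   -0.5 -106. ]
(200, 325) [ 0.373 -0.186  0.   ] [  20.6   -0.4 -117.4]
[ 0.89330308 74.24730255 -2.61122942]
```

>>> drive_tool([
  {"offset": [1, 35, -3], "rot": [0, 0.03, 0], "grip": 0},
  {"offset": [1, 70, -3], "rot": [0, 0.03, 0], "grip": 0},
  {"offset": [1, 88, -3], "rot": [0, 0.03, 0], "grip": 0},
  {"offset": [1, 95, -3], "rot": [0, 0.03, 0], "grip": 0},
  {"offset": [1, 95, -3], "rot": [0, 0.03, 0], "grip": 0},
  {"offset": [1, 95, -3], "rot": [0, 0.03, 0], "grip": 0},
])

```text
time: 11.77
eef_pos: [0.492, -0.1789, 0.0085]
orientation: [[-0.161, -0.001, 0.987], [-0.987, 0.0, -0.161], [-0.0, -1.0, -0.001]]
wrist_force: [-0.4, -0.2, 0.5]
opening: 1.001
```

```bash
python3 - <<'E'
from h import *
st=get_state();R=np.array(st["orientation"]);print(st["eef_pos"],np.degrees(np.arctan2(R[1,0],R[0,0])),todelta([.4924,-.1813,.009]))
E
```

```text
[ 0.49202533 -0.1789411   0.00850934] -99.24906942537142 [ 2.2678726  -0.49186978  0.74856468]
```

>>> drive_tool([
  {"offset": [1, 0, 0], "rot": [0, 0, 0], "grip": 120},
  {"offset": [1, 0, 0], "rot": [0, 0, 0], "grip": 160},
  {"offset": [1, 0, 0], "rot": [0, 0, 0], "grip": 180},
  {"offset": [1, 0, 0], "rot": [0, 0, 0], "grip": 255},
  {"offset": [1, 0, 0], "rot": [0, 0, 0], "grip": 255},
  {"offset": [1, 0, 0], "rot": [0, 0, 0], "grip": 255},
  {"offset": [1, 0, 0], "rot": [0, 0, 0], "grip": 255},
  {"offset": [1, 0, 0], "rot": [0, 0, 0], "grip": 255},
])

```text
time: 12.43
eef_pos: [0.4922, -0.1805, 0.0092]
orientation: [[-0.161, 0.001, 0.987], [-0.987, -0.0, -0.161], [-0.0, -1.0, 0.001]]
wrist_force: [-1.0, 1.1, 5.4]
opening: 0.218
```

>>> drive_tool([
  {"offset": [0, -8, 0], "rot": [0, 0, 0], "grip": 255},
  {"offset": [0, -20, 0], "rot": [0, 0, 0], "grip": 255},
  {"offset": [0, -40, 0], "rot": [0, 0, 0], "grip": 255},
  {"offset": [0, -50, 0], "rot": [0, 0, 0], "grip": 255},
  {"offset": [0, -50, 0], "rot": [0, 0, 0], "grip": 255},
  {"offset": [0, -50, 0], "rot": [0, 0, 0], "grip": 255},
])

```text
time: 12.93
eef_pos: [0.4921, -0.1804, 0.0589]
orientation: [[-0.161, 0.001, 0.987], [-0.987, -0.0, -0.161], [0.0, -1.0, 0.001]]
wrist_force: [-0.4, 1.1, -3.0]
opening: 0.219
```

```bash
python3 - <<'E'
from h import *
s=take("wrist","w6.png");st=s["st"];R=np.array(st["orientation"]);print(st["eef_pos"],np.degrees(np.arctan2(R[1,0],R[0,0])),st["wrist_force"],st["ft_torque"])
cv2.imwrite("pics/w6b.png",cv2.resize(s["img"],(784,588)))
E
```

```text
[ 0.49211214 -0.18042667  0.05888822] -99.26532128929756 [-0.41423643  1.12572349 -2.95313724] [-0.12445946 -0.0686992   0.01367542]
```

View pics/w6b.png

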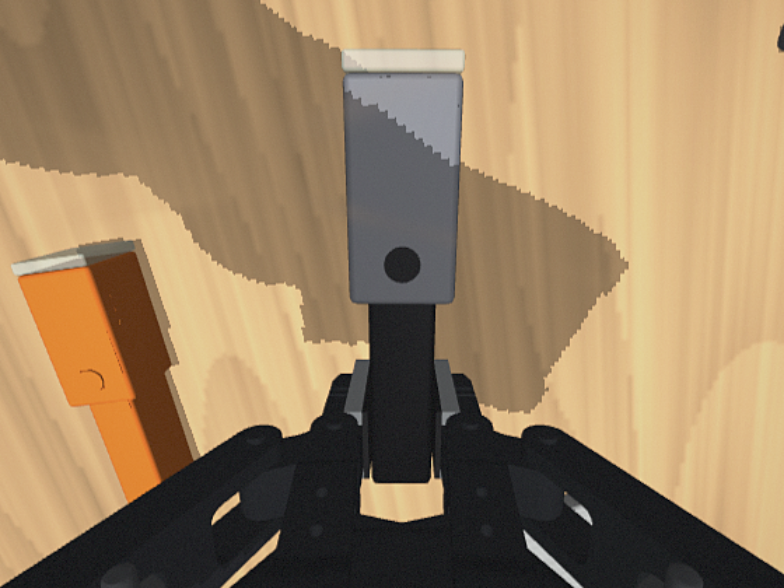

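```bash
python3 - <<'E'
from h import *
s=load("w6.png");st=s["st"];R=np.array(st["orientation"])
z=.0837
m=lambda u,v:px2w(s,(u/1.4,v/1.4),z)
T=lambda w:(1000*R.T@(np.array(w)-st["eef_pos"])).round(1)
for q in((344,75),(463,75),(350,302),(454,302),(404,50)): print(q,T(m(*q)))
u=np.array([np.cos(np.radians(262.5)),np.sin(np.radians(262.5))]);c=np.array([.5347,.1312])
a=np.degrees(np.arctan2(R[1,0],R[0,0]));print("rot tool y",-np.radians(262.5-360-a))
for r in(.25,.163): 
    g=c+r*u;print(g,todelta([g[0],g[1],.045]))
E
```

```text
(344, 75) [-95.8 -24.8 -13.4]
(463, 75) [-95.8 -24.8  15.4]
(350, 302) [-38.  -24.8 -13.9]
(454, 302) [-38.1 -24.8  15.3]
(404, 50) [-101.2  -24.8    1.1]
rot tool y -0.030810668853793764
[ 0.50206845 -0.11666122] [-64.37448847  13.25392501   0.08037101]
[ 0.51342423 -0.03040551] [-151.3332435    13.26514645   -2.59821034]
```

The lamp is level and aligned in the grip, with its origin 38 mm ahead of the TCP. I'll move to just outside the gap.

>>> drive_tool([
  {"offset": [-30, 15, 0], "rot": [0, -0.03, 0], "grip": 255},
  {"offset": [-55, 18, 0], "rot": [0, -0.03, 0], "grip": 255},
  {"offset": [-64, 18, 0], "rot": [0, -0.03, 0], "grip": 255},
  {"offset": [-64, 18, 0], "rot": [0, -0.03, 0], "grip": 255},
  {"offset": [-64, 18, 0], "rot": [0, -0.03, 0], "grip": 255},
])

```text
time: 13.4
eef_pos: [0.5018, -0.1171, 0.0398]
orientation: [[-0.13, -0.001, 0.991], [-0.991, -0.0, -0.13], [0.0, -1.0, -0.001]]
wrist_force: [0.6, -0.1, -2.2]
opening: 0.221
```

```bash
python3 - <<'E'
from h import *
s=take("wrist","w7.png");st=s["st"];R=np.array(st["orientation"]);print(st["eef_pos"],np.degrees(np.arctan2(R[1,0],R[0,0])),st["wrist_force"],st["ft_torque"])
cv2.imwrite("pics/w7b.png",cv2.resize(s["img"],(784,588)))
E
```

```text
[ 0.50176604 -0.11713305  0.03984519] -97.49409081785187 [ 0.64397067 -0.08178937 -2.24505827] [-0.13573921  0.03205705  0.00880226]
```

View pics/w7b.png

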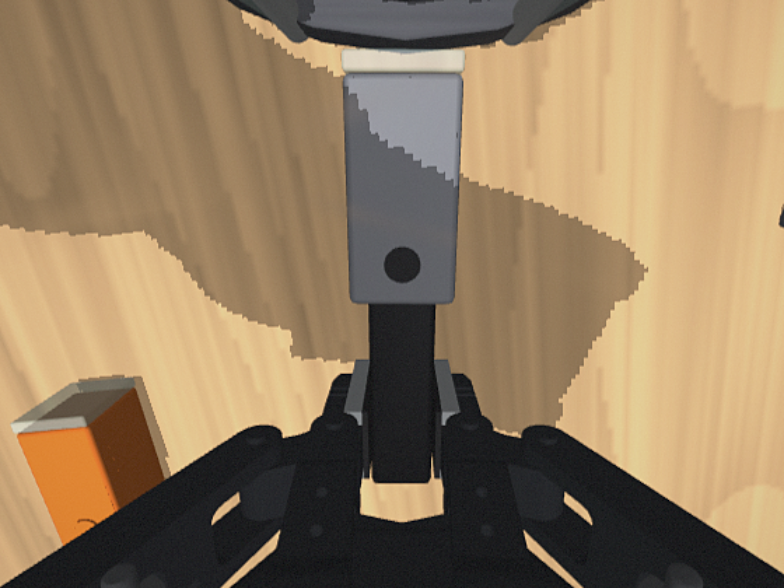

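The gap's posts, at about (296,40) and (515,42), are symmetric about the lamp, whose centre is at column 404. I'll push it in.

>>> drive_tool([
  {"offset": [-10, 0, 0], "rot": [0, 0, 0], "grip": 255},
  {"offset": [-20, 0, 0], "rot": [0, 0, 0], "grip": 255},
  {"offset": [-30, 0, 0], "rot": [0, 0, 0], "grip": 255},
  {"offset": [-40, 0, 0], "rot": [0, 0, 0], "grip": 255},
  {"offset": [-50, 0, 0], "rot": [0, 0, 0], "grip": 255},
  {"offset": [-60, 0, 0], "rot": [0, 0, 0], "grip": 255},
  {"offset": [-70, 0, 0], "rot": [0, 0, 0], "grip": 255},
  {"offset": [-75, 0, 0], "rot": [0, 0, 0], "grip": 255},
  {"offset": [-75, 0, 0], "rot": [0, 0, 0], "grip": 255},
  {"offset": [-75, 0, 0], "rot": [0, 0, 0], "grip": 255},
])

```text
time: 14.28
eef_pos: [0.512, -0.0428, 0.0405]
orientation: [[-0.131, 0.0, 0.991], [-0.991, -0.0, -0.131], [0.0, -1.0, 0.0]]
wrist_force: [-0.1, -0.7, -2.7]
opening: 0.219
```

>>> drive_tool([
  {"offset": [0, 2, 0], "rot": [0, 0, 0], "grip": 255},
  {"offset": [0, 4, 0], "rot": [0, 0, 0], "grip": 255},
  {"offset": [0, 4, 0], "rot": [0, 0, 0], "grip": 255},
  {"offset": [0, 4, 0], "rot": [0, 0, 0], "grip": 255},
])

```text
time: 14.62
eef_pos: [0.5118, -0.0435, 0.0363]
orientation: [[-0.133, -0.0, 0.991], [-0.991, -0.0, -0.133], [0.0, -1.0, -0.0]]
wrist_force: [0.2, -0.0, -2.9]
opening: 0.22
```

```bash
python3 - <<'E'
from h import *
st=get_state();R=np.array(st["orientation"]);print(st["eef_pos"],st["wrist_force"],st["ft_torque"])
d=np.array(st["eef_pos"][:2])-[.5347,.1312];print(np.linalg.norm(d),np.degrees(np.arctan2(d[1],d[0])))
s=take("scene","s2.png");cv2.imwrite("pics/s2b.png",cv2.resize(s["img"][170:310,280:480],(800,560),interpolation=cv2.INTER_CUBIC))
E
```

```text
[ 0.51176164 -0.04346373  0.03630958] [ 0.15073299 -0.01193374 -2.87000213] [-0.05236152 -0.002708   -0.00080193]
0.17616351879233957 -97.4817641775705
```

View pics/s2b.png

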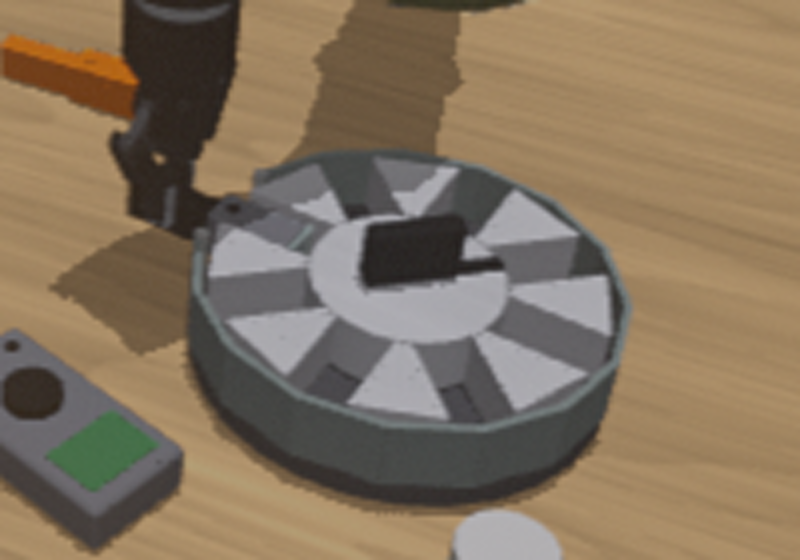

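The lamp's body lies in the stall behind the gap, with the glass edge at about (300,235) and a small gap to the hub. No contact forces so far. I'll advance gently to the hub.

>>> drive_tool([
  {"offset": [-3, 1, 0], "rot": [0, 0, 0], "grip": 255},
  {"offset": [-6, 1, 0], "rot": [0, 0, 0], "grip": 255},
  {"offset": [-8, 1, 0], "rot": [0, 0, 0], "grip": 255},
  {"offset": [-8, 1, 0], "rot": [0, 0, 0], "grip": 255},
  {"offset": [-8, 1, 0], "rot": [0, 0, 0], "grip": 255},
])

```text
time: 15.08
eef_pos: [0.5131, -0.0347, 0.0355]
orientation: [[-0.131, -0.0, 0.991], [-0.991, 0.0, -0.131], [-0.0, -1.0, -0.0]]
wrist_force: [-0.3, -0.6, -1.9]
opening: 0.224
```

>>> drive_tool([
  {"offset": [-1, 0, 0], "rot": [0, 0, 0], "grip": 255},
  {"offset": [-2, 0, 0], "rot": [0, 0, 0], "grip": 255},
  {"offset": [-2, 0, 0], "rot": [0, 0, 0], "grip": 255},
  {"offset": [-2, 0, 0], "rot": [0, 0, 0], "grip": 255},
])

```text
time: 15.42
eef_pos: [0.5133, -0.033, 0.0355]
orientation: [[-0.132, -0.0, 0.991], [-0.991, -0.0, -0.132], [0.0, -1.0, -0.0]]
wrist_force: [-0.1, -0.8, -2.4]
opening: 0.22
```

>>> drive_tool([
  {"offset": [-1, 0, 0], "rot": [0, 0, 0], "grip": 255},
  {"offset": [-2, 0, 0], "rot": [0, 0, 0], "grip": 255},
  {"offset": [-2, 0, 0], "rot": [0, 0, 0], "grip": 255},
  {"offset": [-2, 0, 0], "rot": [0, 0, 0], "grip": 255},
])

```text
time: 15.75
eef_pos: [0.5134, -0.0322, 0.0355]
orientation: [[-0.133, -0.0, 0.991], [-0.991, -0.001, -0.133], [0.001, -1.0, 0.0]]
wrist_force: [-0.8, -5.9, -2.3]
opening: 0.222
```

>>> drive_tool([
  {"offset": [-1, 0, 0], "rot": [0, 0, 0], "grip": 255},
  {"offset": [-1.5, 0, 0], "rot": [0, 0, 0], "grip": 255},
  {"offset": [-1.5, 0, 0], "rot": [0, 0, 0], "grip": 255},
  {"offset": [-1.5, 0, 0], "rot": [0, 0, 0], "grip": 255},
])

```text
time: 16.08
eef_pos: [0.5134, -0.0321, 0.0356]
orientation: [[-0.134, -0.0, 0.991], [-0.991, -0.003, -0.134], [0.003, -1.0, 0.0]]
wrist_force: [-1.5, -7.6, -1.8]
opening: 0.22
```

Contact with the hub at r ≈ 0.165, as predicted, with a push of about 7 N. I'll lower the lamp onto the floor.

>>> drive_tool([
  {"offset": [0, 0.5, 0], "rot": [0, 0, 0], "grip": 255},
  {"offset": [0, 1, 0], "rot": [0, 0, 0], "grip": 255},
  {"offset": [0, 1.5, 0], "rot": [0, 0, 0], "grip": 255},
  {"offset": [0, 1.5, 0], "rot": [0, 0, 0], "grip": 255},
])

```text
time: 16.42
eef_pos: [0.5136, -0.0322, 0.0344]
orientation: [[-0.134, 0.001, 0.991], [-0.991, -0.003, -0.134], [0.002, -1.0, 0.001]]
wrist_force: [-2.8, -9.5, 2.7]
opening: 0.222
```

>>> drive_tool([
  {"offset": [0, 0, 0], "rot": [0, 0, 0], "grip": 140},
  {"offset": [0, 0, 0], "rot": [0, 0, 0], "grip": 100},
  {"offset": [0, 0, 0], "rot": [0, 0, 0], "grip": 50},
  {"offset": [0, 0, 0], "rot": [0, 0, 0], "grip": 0},
  {"offset": [0, 0, 0], "rot": [0, 0, 0], "grip": 0},
  {"offset": [0, 0, 0], "rot": [0, 0, 0], "grip": 0},
  {"offset": [0, -15, 0], "rot": [0, 0, 0], "grip": 0},
  {"offset": [0, -45, 0], "rot": [0, 0, 0], "grip": 0},
  {"offset": [0, -85, 0], "rot": [0, 0, 0], "grip": 0},
  {"offset": [30, -120, 0], "rot": [0, 0, 0], "grip": 0},
  {"offset": [60, -140, 0], "rot": [0, 0, 0], "grip": 0},
  {"offset": [60, -140, 0], "rot": [0, 0, 0], "grip": 0},
])

```text
time: 17.42
eef_pos: [0.5071, -0.0963, 0.1793]
orientation: [[-0.138, 0.009, 0.99], [-0.99, -0.005, -0.138], [0.004, -1.0, 0.009]]
wrist_force: [1.2, -1.3, -0.1]
opening: 1.001
```

```bash
python3 - <<'E'
from h import *
s=take("wrist","w8.png");st=s["st"];print(st["eef_pos"],st["wrist_force"])
cv2.imwrite("pics/w8b.png",cv2.resize(s["img"],(784,588)))
E
```

```text
[ 0.50714872 -0.09632805  0.17933894] [ 1.22900478 -1.29161678 -0.09716027]
```

View pics/w8b.png

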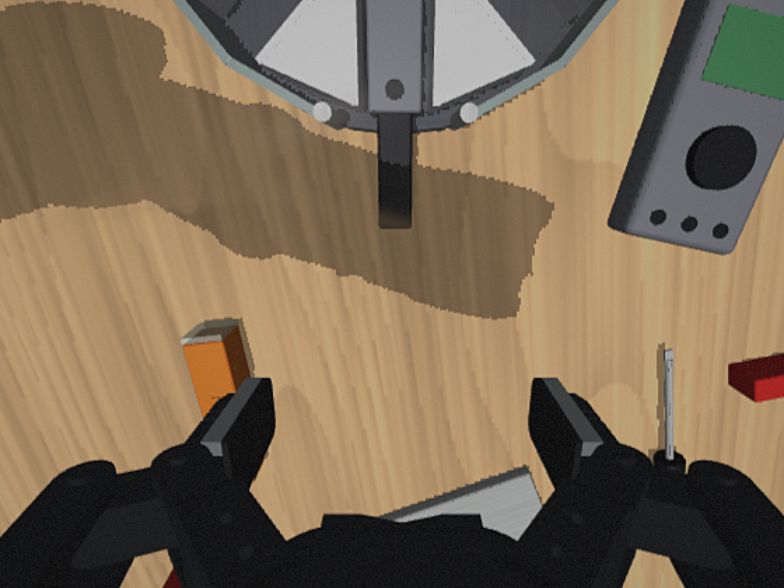

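The lamp lies straight and central in the stall: the body is between the walls, the joint is at (395,113) just at the gap, and the handle sticks out to (395,228). I'll check it numerically.

```bash
python3 - <<'E'
from h import *
s=load("w8.png");m=lambda u,v,z:px2w(s,(u/1.4,v/1.4),z)
a=m(322,111,.065);b=m(469,112,.065);j=m(395,113,.059);e=m(395,228,.055)
u=np.array([np.cos(np.radians(262.5)),np.sin(np.radians(262.5)),0]);c=np.array([.5347,.1312,0])
for n,p in(("posts",(a+b)/2),("joint",j),("end",e)): print(n,p.round(4),"r",((p-c)@u).round(4),"lat",np.cross(u,p-c)[2].round(4))
# top camera: glass edge/hub profile along stall axis
t=take("top","t2.png");g=cv2.cvtColor(t["img"],cv2.COLOR_BGR2GRAY)
print([ (int(r*1000), int(g[tuple(np.round(w2px(t,np.append((c+u*r)[:2],.059))).astype(int)[::-1])])) for r in np.arange(.05,.20,.003)])
E
```

```text
posts [0.5194 0.0038 0.065 ] r 0.1283 lat 0.0015
joint [0.519  0.0037 0.059 ] r 0.1285 lat 0.0011
end [ 0.5099 -0.0598  0.055 ] r 0.1926 lat 0.0004
[(50, 172), (53, 170), (56, 164), (59, 106), (62, 114), (65, 87), (68, 104), (71, 100), (74, 102), (77, 103), (80, 99), (83, 101), (86, 104), (89, 97), (92, 60), (95, 71), (98, 75), (101, 72), (104, 68), (107, 56), (110, 36), (113, 36), (116, 35), (119, 40), (122, 40), (125, 45), (128, 40), (131, 39), (134, 49), (137, 43), (140, 45), (143, 48), (146, 46), (149, 46), (152, 49), (155, 48), (158, 49), (161, 49), (164, 53), (167, 53), (170, 48), (173, 49), (176, 49), (179, 50), (182, 51), (185, 46), (188, 51), (191, 47), (194, 46), (197, 43), (200, 45)]
```

```bash
python3 -c "
from workcell import *
print(close_job())"
```

```text
the job is handed in; nothing more can be done
None
```

The turret is turned and the lamp is lying flat in the right stall. I handed the job in at about 17.5 s of the 67 s allowed; it gave no verdict.

- **Turret:** I gripped the bar knob and turned it two clicks clockwise (−90°). Afterwards the pointer stood 135° clockwise of the gap, so the third stall anticlockwise from the pointer stood in it.
- **Lamp:** I took it from the vice by its body, laid it on the table and gripped it again by the handle. Then I slid it through the gap until the nose touched the hub with about 7 N, lowered it onto the floor and let go.
- **Last checks:** The body/handle joint measured 128.5 mm from the axis (127 expected) and the handle end 192.6 mm (192 expected). Sideways it was within about 1 mm of centre. The camera is good to about 2 mm, so "fully home" rests mainly on the contact felt at the hub.
- **Not confirmed:** Estimates of the turret's centre differed by up to 5 mm between views, so I worked from a value in between. The nose against the hub was not visible in the last picture. A brightness profile from the top camera did not settle it either.
- **Forces and bystanders:** Wrist-force readings, taken at the end of each move, stayed under about 16 N. The multimeter, screwdriver and jar were never touched on purpose, but I did not measure their positions again.

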